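# Find the lane each container fits

## Robot

A 6-joint arm with a two-finger parallel gripper is mounted at the origin on a cart in front of the work surface, level with it; the furniture and walls round the work are solid. World frame = base frame: x ahead of the robot, y to its left, z up, the work surface at z = 0. Lengths are in mm, angles in rad, forces in N, time in s.
With the tool pointing down it reaches from about 350 to 775 mm from the base axis. Payload 7.3 kg.
Tool frame: the origin (TCP) lies midway between the tips of the shut fingers; the grasp point (between the pads) lies 19 mm behind it; z points along the fingers, y is the line along which they close (so a half turn about z gives the same grasp; the last joint's range is limited). The gripper opens to 92 mm and grips with 3 to 60 N. Pads are 19 mm wide; open, the fingers measure 130 mm over their backs; the gripper's body (75 mm by 190 mm) begins 47 mm behind the grasp point.
Start: joints at [-1.284, 0.342, 1.524, -0, 1.275, -0.146], TCP at [220.216, -476.602, 226.741] pointing down, gripper open.
Joint ranges: [-2.53, 2.53], [-0.77, 2.02], [0.04, 2.7], [-1, 4.14], [0.28, 2.66], [-3.11, 3.11]. Speed limits (rad/s): [2.57, 2.57, 3.14, 3.14, 3.14, 3.14].

## Interface

Orientations are given as [roll, pitch, yaw] about the fixed x, y, z axes, in that order (R = Rz(yaw) Ry(pitch) Rx(roll)).
In Python, from plant import bot gives the robot as it stands. The module is installed in compiled form; this text tells all that it offers.
- The arm moves only by the shell command python3 -m crank 'ROWS' [OPENING]. ROWS is JSON, a list of rows, each a list of 6 numbers: the shift along the tool's x, y, z in m, then the turn, a rotation vector about the tool's x, y, z in rad. In form: [[dx, dy, dz, wx, wy, wz], ...]. A call has 1 to 5 rows; each row shifts and turns the commanded pose from where the row before left it, along the tool's axes as they then stand; what a row does not reach is not made up. A row lasts 1/8 s, in which the tool goes at most 62.5 mm and 10.7 degrees, less where a joint would pass 70% of its speed; a pose out of reach is approached as far as the arm can. A call is refused whole if a number of a shift passes 0.0625 or a number of a turn 0.188, either way. A call with a gripper value outside its range is refused whole. OPENING is the opening in per cent of the stroke, from 0 (shut) to 100 (fully open), set as the call begins (- or left out, the last holds). The fingers move at their own pace and stop on an object; the grip force is fixed at half the most. Time passes only in rows, so rows that do not move let the fingers close. It gives the time, the measured TCP pose, the force, the opening and the grip force at its end, in the units of the state.
- bot.get_obs(): the state, without advancing time (a new reading comes with each control period).
- bot.capture(name): name is "scene" or "side" or "wrist"; returns a dict with "color" (384x512x3 uint8, blue, green, red), "fov_y" (degrees; the focal length in pixels is half the picture's height over the tangent of half this angle, whatever the lens; pixels are square), "cx", "cy" (the principal point, pixels), "extrinsics" (4x4, takes a point from world to camera coordinates); the wrist camera has in their place "tool_from_camera" (4x4, takes a point from camera to tool coordinates, whose origin is the TCP and whose axes are the flange's). Camera axes: x right, y up, looking along -z (the intrinsics and any distortion apply to the point x, -y, -z); pixel columns grow to the right and rows downward; lengths in mm; the calibration is good to about 2 mm. A picture is of the moment at which its call begins: read the wrist's pose just before it. There is no depth.
- bot.close_job(): hands the job in; it is judged then, once.
The state is a dict: "time": time; "joint_positions": joint angles; "dq": joint speeds; "tau": joint torques, N m; "tool_pos": TCP position; "tcp_rot": TCP orientation; "contact_force": force on the tool from outside, world axes, zero at the start; "moment": the same for the moment, N m; "grip_width": finger opening in mm; "finger_force": force on a finger pad.
Only numpy, scipy, OpenCV 4.12 (cv2) and the standard library are available. Lean on these libraries where they do the work, as an engineer would, in place of code of your own. Each camera call takes 0.05 s, during which the arm holds its last target. There are 200 camera calls.

## Task

Put the soup tin and the balm pot away in the two empty lanes of the wooden rack, one in each, both pushed fully home against the back board. The two lanes look alike but differ a little in width, so try which container goes into which until both are in; draw one back if it gets stuck at the mouth. Slide them along the worktop without lifting or tipping them, and leave everything else where it stands, also the honey jar that is already in the rack.

Things in the scene. Friction and masses are not known exactly. Their poses are not given: they have to be found in the camera images.
- tin: green soup tin with gold top, upright cylinder 75.4 mm diameter, 58 mm high, 0.26 kg; loose. The wider of the two. Origin at the centre of its underside, z up.
- pot: squat round balm pot, white and blue with grey lid, 69 mm diameter, 41 mm high, 0.1 kg; loose. Origin at the centre of its underside, z up.
- rack: low wooden rack, fixed, open at front and top: three straight lanes side by side, centre lines 100 mm apart, in front of a back board (the stop; 300 wide, 14 thick, 44 mm high). Origin: on the worktop, middle of the board's front face; x points straight into the lanes, away from the robot, y left. Clear widths of the lanes: one 65, one 72, one 78.5 mm; which is where changes from start to start.
- bay_left (a point): point on the worktop on the centre line of the left lane, 36 mm in front of the stop: roughly where the centre of a thing pushed fully home stands. Axes as the rack's.
- mouth_left (a point): mouth of the left lane: point on the worktop on its centre line, level with the front ends, rounded full half-circle, of its two side walls (32 mm high, 100 mm long, 98 mm over their outsides, no floor between them). Axes as the rack's. A thing too wide for the lane stops here with part of it outside; it can be drawn back by a finger set down behind it in the empty lane.
- bay_middle (a point): point on the worktop on the centre line of the middle lane, 36 mm in front of the stop: roughly where the centre of a thing pushed fully home stands. Axes as the rack's.
- mouth_middle (a point): mouth of the middle lane: point on the worktop on its centre line, level with the front ends, rounded full half-circle, of its two side walls (32 mm high, 100 mm long, 98 mm over their outsides, no floor between them). Axes as the rack's. A thing too wide for the lane stops here with part of it outside; it can be drawn back by a finger set down behind it in the empty lane.
- bay_right (a point): point on the worktop on the centre line of the right lane, 36 mm in front of the stop: roughly where the centre of a thing pushed fully home stands. Axes as the rack's.
- mouth_right (a point): mouth of the right lane: point on the worktop on its centre line, level with the front ends, rounded full half-circle, of its two side walls (32 mm high, 100 mm long, 98 mm over their outsides, no floor between them). Axes as the rack's. A thing too wide for the lane stops here with part of it outside; it can be drawn back by a finger set down behind it in the empty lane.
- jar: bystander, loose, to be left alone: honey jar with red lid, 56 to 62 mm wide, 86 mm high, already put away: it stands fully home in the narrowest lane (65 mm), so the bay point nearest to it marks the lane that is taken. Origin at the centre of its underside, z up.
- shot: bystander, loose, to be left alone: clear shot glass, 46 mm across, 57 mm high. Origin at the centre of its underside, z up.
- candle: bystander, loose, to be left alone: red tea light in a metal cup, 38 mm across, 15 mm high. Origin at the centre of its underside, z up.
- cup: bystander, loose, to be left alone: white espresso cup with red-brown inside, 62 mm across, 51 mm high, its handle reaching 46 mm from the centre line of its bounding box along its y axis. Origin at the centre of its underside, z up.
- tape: bystander, loose, to be left alone: roll of beige tape lying flat, 96 mm across, 25 mm high. Origin at the centre of its underside, z up.
- salt: bystander, loose, to be left alone: glass salt shaker with grey cap, 44 mm across, 90 mm high. Origin at the centre of its underside, z up.
Not all that is in view belongs to the job. Leave any purple or turquoise look-alike of the tin alone.

How it is judged:
By the outcome, as a careful person would: the job done as asked, in the order asked, and still so for the second after the job is handed in, with the robot touching nothing.
It also fails if it takes over 72 s, if anything falls off the work surface, if the arm or the gripper's body presses on something with over 40 N, if the wrist force passes 120 N, or if a joint passes its speed limit or range.

## Working session

There is one attempt and no reset: what is moved stays moved. The work goes in short steps, Python scripts to look and compute and a shell command to move; the robot and the scene stay as the last step left them, time stands still between calls to the robot, and variables do not carry over. Pictures are saved under pics/ and viewed, at most 10 in all, crops included, and the job is handed in when it is done.

```bash
mkdir -p pics
python3 - <<'E'
from plant import bot
import cv2,pickle
o=bot.get_obs();print({k:o[k] for k in('time','tool_pos','tcp_rot','grip_width')})
for n in("scene","side"):
    c=bot.capture(n);cv2.imwrite(f"pics/{n}0.png",c["color"]);pickle.dump(c,open(n+".pkl","wb"));print(n,{k:v for k,v in c.items() if k!="color"})
a=[cv2.imread(f"pics/{n}0.png") for n in("scene","side")]
cv2.imwrite("pics/scene0b.png",cv2.resize(a[0],(800,600)));cv2.imwrite("pics/side0b.png",cv2.resize(a[1],(800,600)))
E
```

```text
{'time': 0.0, 'tool_pos': array([ 220.0807532 , -476.1827133 ,  226.05596909]), 'tcp_rot': array([-3.14007605e+00, -2.22482914e-04,  4.32786710e-01]), 'grip_width': 91.95183057948047}
scene {'fov_y': 52.66994996946062, 'cx': 249.1605039731355, 'cy': 194.73600483028363, 'extrinsics': array([[-8.91812742e-01, -4.52361877e-01, -6.22616851e-03,
         4.77204664e+02],
       [ 3.26586430e-01, -6.53253378e-01,  6.83082226e-01,
        -2.15035939e+02],
       [-3.13067624e-01,  6.07148051e-01,  7.30314937e-01,
        -8.65035360e+02],
       [ 0.00000000e+00,  0.00000000e+00,  0.00000000e+00,
         1.00000000e+00]])}
side {'fov_y': 50.5344585196729, 'cx': 259.2444747069827, 'cy': 193.34511279480748, 'extrinsics': array([[ 8.84029934e-01, -4.67182228e-01,  1.52263792e-02,
        -4.83455269e+02],
       [ 2.75275730e-01,  5.46667068e-01,  7.90808693e-01,
        -1.61586222e+02],
       [-3.77775527e-01, -6.94907104e-01,  6.11873980e-01,
        -1.06087106e+03],
       [ 0.00000000e+00,  0.00000000e+00,  0.00000000e+00,
         1.00000000e+00]])}
```

View pics/scene0b.png

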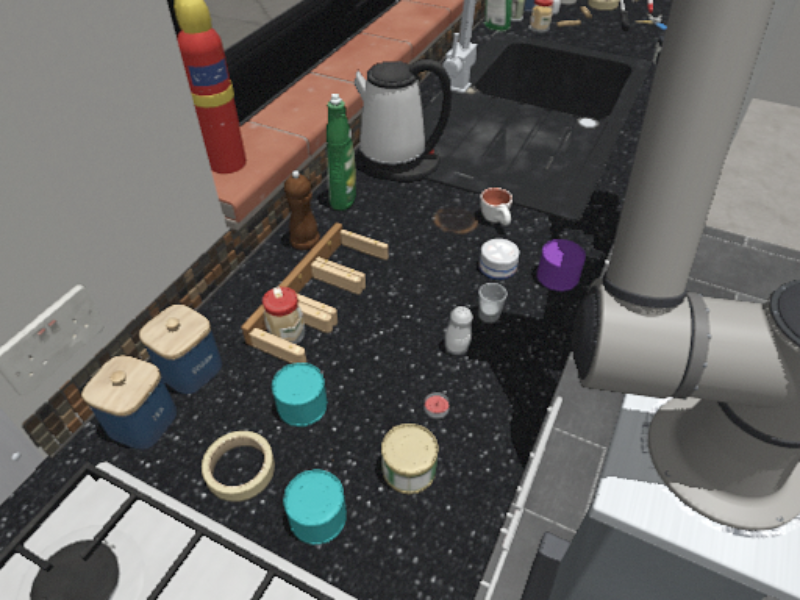

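View pics/side0b.png

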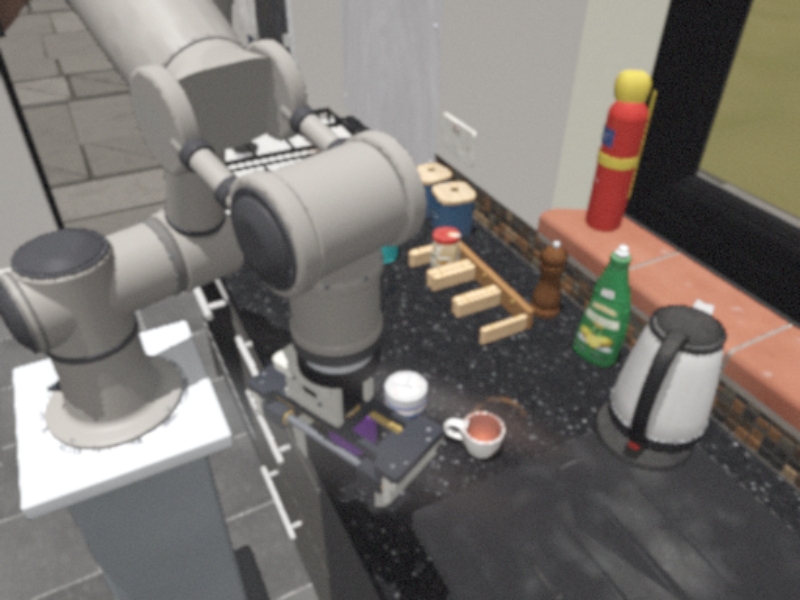

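Candidates for the tin in scene0b: green with gold top (410,455); turquoise (300,393) and (315,505); purple (561,264). I choose (410,455). The pot is at (499,258), and no other object looks like it. The jar (285,315) is in the left lane, which leaves the middle and right lanes empty. Next I check these in an enlarged crop.

Run:
```python
import cv2,numpy as np
a=cv2.imread("pics/scene0.png")
def crop(x,y,w,h,s):
    c=cv2.resize(a[y:y+h,x:x+w],None,fx=s,fy=s,interpolation=cv2.INTER_CUBIC)
    for i in range((-x)%10,w,10): cv2.line(c,(i*s,0),(i*s,6),(0,255,255),1);cv2.putText(c,str(x+i),(i*s,16),0,.33,(0,255,255),1)
    for i in range((-y)%10,h,10): cv2.line(c,(0,i*s),(6,i*s),(0,255,255),1);cv2.putText(c,str(y+i),(8,i*s+4),0,.33,(0,255,255),1)
    return c
r=crop(152,140,100,98,5); t=crop(238,268,50,50,5); p=crop(300,145,50,48,5)
m=np.hstack([r,np.vstack([t,p])]);cv2.imwrite("pics/crop1.png",m);print(m.shape)
```

```text
(490, 750, 3)
```

View pics/crop1.png

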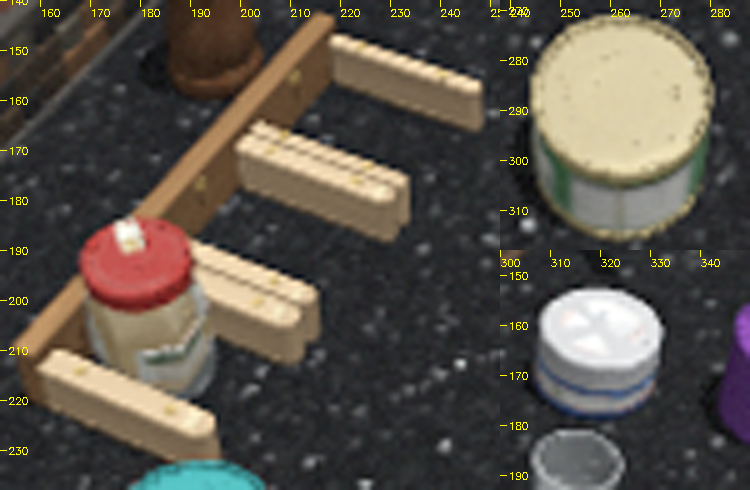

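The crop confirms it: the tin has a green label and a gold top (ellipse centre about 262.6,287.5). The pot has a white lid and blue bands (centre about 320,160.5). The walls of the right lane look thinner than those of the middle lane, so the right lane may be the wide one. Now I compute positions.

```bash
cat > h.py <<'E'
import numpy as np,pickle
from scipy.optimize import least_squares
def cam(n): return pickle.load(open(n+".pkl","rb"))
def proj(c,P,E=None):
    E=c["extrinsics"] if E is None else E
    P=np.atleast_2d(P);q=P@E[:3,:3].T+E[:3,3];f=192/np.tan(np.radians(c["fov_y"]/2))
    return np.c_[c["cx"]+f*q[:,0]/-q[:,2],c["cy"]-f*q[:,1]/-q[:,2]]
def back(c,uv,z,E=None):
    E=c["extrinsics"] if E is None else E
    f=192/np.tan(np.radians(c["fov_y"]/2));d=np.array([(uv[0]-c["cx"])/f,-(uv[1]-c["cy"])/f,-1])
    o=-E[:3,:3].T@E[:3,3];w=E[:3,:3].T@d;return o+w*(z-o[2])/w[2]
def rackw(p,P):
    P=np.array(P,float);c,s=np.cos(p[2]),np.sin(p[2]);return np.c_[p[0]+c*P[:,0]-s*P[:,1],p[1]+s*P[:,0]+c*P[:,1],P[:,2]]
def cyl(c,x,y,r,z,E=None):
    a=np.linspace(0,2*np.pi,200);u=proj(c,np.c_[x+r*np.cos(a),y+r*np.sin(a),0*a+z],E);return u[:,0].min(),u[:,0].max(),u[:,1].min(),u[:,1].max()
E
python3 - <<'E'
from h import *
c=cam("scene")
for n,box,r,h in(("tin",(244.5,280.7,271.2,304),37.7,58),("pot",(308,332.5,152.5,168.8),34.5,41)):
    s=least_squares(lambda p:np.array(cyl(c,p[0],p[1],r,h))-box,back(c,((box[0]+box[1])/2,(box[2]+box[3])/2),h)[:2]);print(n,s.x,s.fun)
for n,uv,z in(("shot",(315,187),57),("salt",(294.5,201),85),("candle",(279,259),12),("cup",(318,125),51),("purple",(360,161),55),("teal1",(192,241),58),("teal2",(201,311),58),("tape",(152,298),25)):print(n,back(c,uv,z)[:2].round())
# rack: tips of wall tops (px), approx
pts=[(-100,-145,32),(-100,-55,32),(-100,-45,32),(-100,45,32),(-100,55,32),(-100,145,32)]
uv=np.array([(248,157),(233.5,176),(231,178.5),(215.5,198.5),(211.5,204),(195,225)])
s=least_squares(lambda p:(proj(c,rackw(p,pts))-uv).ravel(),[650,0,0]);print(s.x,s.fun.round(1))
for b in(100,0,-100):print(b,rackw(s.x,[(-36,b,0),(-100,b,0),(-150,b,0)]).round(1).tolist())
# board top corners
print(proj(c,rackw(s.x,[(0,-150,44),(14,-150,44),(0,150,44),(0,-149,32),(0,-51,32)])).round(1))
E
```

```text
tin [390.60867491 222.07697675] [ 0.03363027 -0.03339929  0.28350484 -0.24740823]
pot [ 422.01920946 -224.51708481] [ 0.01689513 -0.01679012  0.02311046 -0.02018354]
shot [ 395. -103.]
salt [416.  -9.]
candle [399. 114.]
cup [ 481. -366.]
purple [ 319. -256.]
teal1 [587. 188.]
teal2 [477. 326.]
tape [598. 335.]
[ 7.18624751e+02 -1.22400749e+01 -3.92521103e-03] [ 0.1 -0.4 -0.3 -0.2  0.5 -0.4 -0.7  1.1  1.4 -1.9 -0.9  1.4]
100 [[683.0, 87.9, 0.0], [619.0, 88.2, 0.0], [569.0, 88.3, 0.0]]
0 [[682.6, -12.1, 0.0], [618.6, -11.8, 0.0], [568.6, -11.7, 0.0]]
-100 [[682.2, -112.1, 0.0], [618.2, -111.8, 0.0], [568.2, -111.7, 0.0]]
[[219.  142.6]
 [214.9 141.2]
 [158.9 210.7]
 [219.  145.9]
 [201.7 165.7]]
```

```bash
python3 -m crank '[[0,0,0,0,0,0.145],[0,0,0,0,0,0.145],[0,0,0,0,0,0.145],[0.03,-0.041,0,0,0,0],[0.03,-0.041,0,0,0,0]]' 100
python3 -m crank '[[0.03,-0.041,0,0,0,0],[0.03,-0.041,0,0,0,0],[0.03,-0.041,0,0,0,0],[0.03,-0.041,0,0,0,0],[0.03,-0.041,0,0,0,0]]'
python3 -m crank '[[0.03,-0.041,0,0,0,0],[0.03,-0.041,0,0,0,0],[0.03,-0.041,-0.03,0,0,0],[0,0,0,0,0,0],[0,0,0,0,0,0]]'
python3 - <<'E'
from plant import bot
import cv2,pickle
o=bot.get_obs();print(o["tool_pos"],o["tcp_rot"],o["joint_positions"])
c=bot.capture("wrist");c["obs"]=o;pickle.dump(c,open("wrist1.pkl","wb"));print({k:v for k,v in c.items() if k not in("color","obs")})
cv2.imwrite("pics/wrist1.png",cv2.resize(c["color"],(800,600),interpolation=cv2.INTER_CUBIC))
E
```

```text
time: 0.72
tool_pos: [280.6, -393.7, 226.1]
tcp_rot: [-3.141, 0.0, -0.004]
contact_force: [0.5, -0.7, 0.2]
grip_width: 91.9
finger_force: 0.0
time: 1.35
tool_pos: [431.5, -188.5, 226.5]
tcp_rot: [-3.142, 0.0, -0.002]
contact_force: [0.4, -0.7, -0.2]
grip_width: 91.8
finger_force: 0.0
time: 1.98
tool_pos: [520.5, -67.3, 256.0]
tcp_rot: [3.141, 0.002, -0.002]
contact_force: [-1.1, -1.4, -0.3]
grip_width: 91.8
finger_force: 0.0
[520.51194057 -67.3252145  255.97102867] [ 3.14148506e+00  1.52267763e-03 -1.59625812e-03] [-2.74400311e-01  3.21129032e-01  1.47231084e+00 -5.26707541e-04
  1.34959019e+00  1.29810812e+00]
{'fov_y': 68.01142047469156, 'cx': 254.97941569608537, 'cy': 190.77761778720793, 'tool_from_camera': array([[-7.07821236e-04,  9.68400851e-01,  2.49397855e-01,
         6.61235657e+01],
       [ 9.99999653e-01,  7.94842038e-04, -2.48216711e-04,
         6.80846914e-02],
       [-4.38605174e-04,  2.49397593e-01, -9.68401078e-01,
        -1.57440288e+02],
       [ 0.00000000e+00,  0.00000000e+00,  0.00000000e+00,
         1.00000000e+00]])}
```

View pics/wrist1.png

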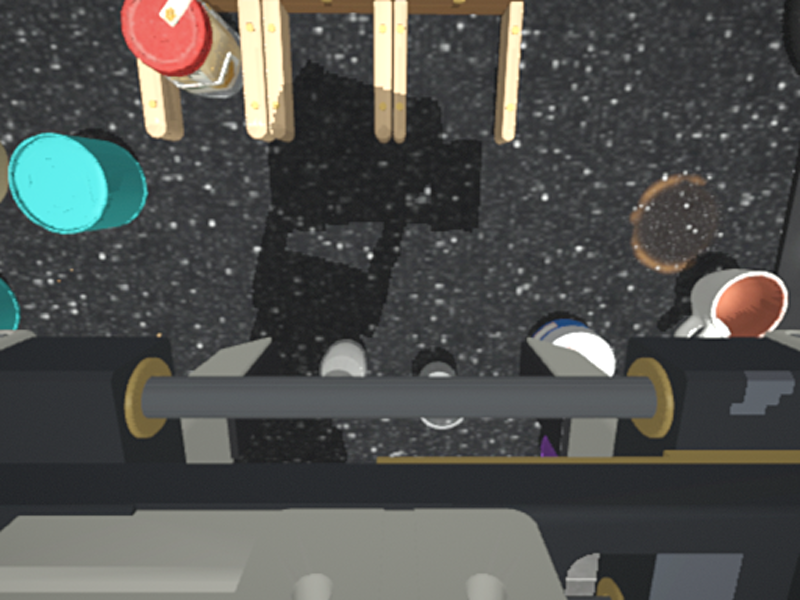

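The wrist view shows the jar in the left lane. The wall tops at row 100 (800x600) are at about 375-391 for the middle lane and 394-406 for the right lane. The right lane's wall is thinner, so the right lane should be the wide one. Next I refine the rack pose from this view.

```bash
cat >> h.py <<'E'
from scipy.spatial.transform import Rotation as Ro
def wristE(c):
    T=np.eye(4);T[:3,:3]=Ro.from_euler("xyz",c["obs"]["tcp_rot"]).as_matrix();T[:3,3]=c["obs"]["tool_pos"];return np.linalg.inv(T@c["tool_from_camera"])
E
python3 - <<'E'
from h import *
import cv2
c=cam("wrist1");E=wristE(c);g=c["color"]
a=g[0:95,150:345];cv2.imwrite("pics/crop2.png",cv2.resize(a,None,fx=4,fy=4,interpolation=cv2.INTER_CUBIC))
s=.64
for u in(267,290,374.5,391,394,407,501,518):print(u,back(c,(u*s-.18,100*s),32,E).round(1))
for v in((263,138),(280,138),(384,139),(400,139),(506,140),(378,2)):print(v,back(c,(v[0]*s,v[1]*s),32,E).round(1))
print("board top front edge",back(c,(420*s,14*s),44,E).round(1),back(c,(515*s,13*s),44,E).round(1))
s1=cam("scene")
E
```

```text
267 [650.8  36.7  32. ]
290 [650.8  18.5  32. ]
374.5 [650.6 -48.6  32. ]
391 [650.6 -61.7  32. ]
394 [650.6 -64.1  32. ]
407 [650.6 -74.4  32. ]
501 [ 650.4 -149.1   32. ]
518 [ 650.4 -162.6   32. ]
(263, 138) [622.3  41.9  32. ]
(280, 138) [622.3  28.2  32. ]
(384, 139) [621.3 -56.1  32. ]
(400, 139) [621.3 -69.1  32. ]
(506, 140) [ 620.3 -155.    32. ]
(378, 2) [719.2 -52.6  32. ]
board top front edge [707.2 -83.9  44. ] [ 707.7 -153.8   44. ]
```

View pics/crop2.png

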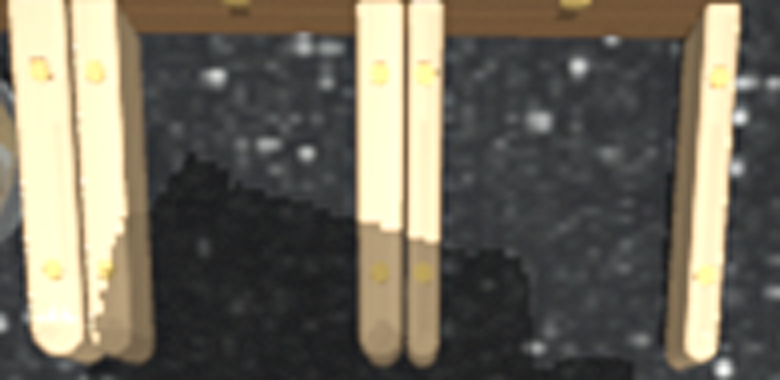

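Run:
```python
from h import *
c=cam("wrist1");E=wristE(c)
B=lambda u,v,z:back(c,(150+(u+.5)/4-.5,(v+.5)/4-.5),z,E)[:2].round(1)
print("top z32 v250",[B(u,250,32) for u in(359,402,409,441,691,722)])
print("v60",[B(u,60,32) for u in(76,122,357,404,408,442,703,738)])
print("base v340 R",B(667,340,0),"ML base",B(153,340,0))
print("board base",B(250,34,0),B(600,37,0))
p=[718.6,-12,-.004]
for x,y in((0,-4.),):pass
for h,u,v in(("teal",74,184),):print(back(c,(u*.64,v*.64),58,E))
print("pot lid rim?")
```

```text
top z32 v250 [array([652.8, -48.5]), array([652.7, -61.8]), array([652.7, -64. ]), array([652.7, -73.9]), array([ 652.5, -151.4]), array([ 652.5, -161. ])]
v60 [array([705.3,  35. ]), array([705.3,  21.3]), array([705.1, -48.8]), array([705.1, -62.8]), array([705.1, -64. ]), array([705.1, -74.1]), array([ 704.9, -151.9]), array([ 704.9, -162.4])]
base v340 R [ 629.6 -151.8] ML base [630.  24.]
board base [722.6 -12.9] [ 721.5 -125.5]
[586.59045963 183.30816597  58.        ]
pot lid rim?
```

```bash
python3 -m crank '[[-0.0216,-0.0482,0,0,0,0],[-0.0216,-0.0482,0,0,0,0],[-0.0216,-0.0482,0,0,0,0],[-0.0216,-0.0482,0,0,0,0],[-0.0216,-0.0482,0,0,0,0]]'
python3 -m crank '[[-0.0216,-0.0482,0,0,0,0],[0,0,0.05,0,0,0],[0,0,0.05,0,0,0],[0,0,0.03,0,0,0],[0,0,0,0,0,0]]'
python3 - <<'E'
from plant import bot
import cv2,pickle
o=bot.get_obs();print(o["tool_pos"],o["tcp_rot"])
c=bot.capture("scene");cv2.imwrite("pics/s2.png",cv2.resize(c["color"][190:370,180:350],None,fx=3,fy=3))
E
```

```text
time: 2.65
tool_pos: [412.5, 173.9, 256.2]
tcp_rot: [3.141, 0.001, -0.005]
contact_force: [1.2, 0.0, 0.4]
grip_width: 91.5
finger_force: 0.0
time: 3.28
tool_pos: [390.5, 220.5, 124.7]
tcp_rot: [3.139, 0.006, -0.004]
contact_force: [-0.3, 0.1, 0.3]
grip_width: 92.2
finger_force: 0.0
[390.50001675 220.46638848 124.69570548] [ 3.13927478  0.00569092 -0.0040971 ]
```

View pics/s2.png

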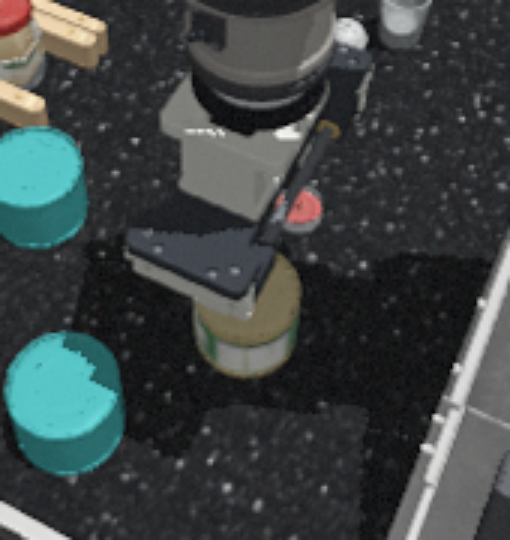

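The gripper hangs over the tin (crop 250,310), and the candle (300,210) is clear of it. I descend and close.

```bash
python3 -m crank '[[0,-0.0015,0.04,0,0,0],[0,0,0.03,0,0,0],[0,0,0.018,0,0,0],[0,0,0,0,0,0]]'
python3 -m crank '[[0,0,0,0,0,0],[0,0,0,0,0,0],[0,0,0,0,0,0],[0,0,0,0,0,0]]' 0
```

```text
time: 3.82
tool_pos: [392.6, 223.4, 39.1]
tcp_rot: [3.141, 0.0, -0.003]
contact_force: [0.8, 0.3, 0.2]
grip_width: 91.9
finger_force: 0.0
time: 4.32
tool_pos: [393.0, 223.7, 39.9]
tcp_rot: [-3.141, -0.002, -0.002]
contact_force: [-0.2, -2.9, 6.5]
grip_width: 74.1
finger_force: 30.0
```

```bash
python3 -m crank '[[0.022,0.018,0,0,0,0],[0.022,0.018,0,0,0,0],[0.022,0.018,0,0,0,0],[0.022,0.018,0,0,0,0]]'
python3 -m crank '[[0.0075,0.023,0,0,0,0],[0.0075,0.023,0,0,0,0],[0.0075,0.023,0,0,0,0],[0.0075,0.023,0,0,0,0]]'
python3 -m crank '[[0.003,0.025,0,0,0,0],[0.003,0.025,0,0,0,0],[0.003,0.025,0,0,0,0],[0.003,0.025,0,0,0,0],[0.003,0.025,0,0,0,0]]'
python3 -m crank '[[0.003,0.025,0,0,0,0],[0.003,0.022,0,0,0,0],[0,0,0,0,0,0],[0,0,0,0,0,0]]'
python3 - <<'E'
from plant import bot
o=[bot.get_obs() for _ in range(5)][-1];print(o["tool_pos"],o["tcp_rot"],o["contact_force"])
E
```

```text
time: 4.82
tool_pos: [480.5, 151.7, 39.9]
tcp_rot: [-3.14, -0.001, -0.002]
contact_force: [-3.7, 3.1, 7.9]
grip_width: 74.2
finger_force: 30.0
time: 5.32
tool_pos: [510.6, 59.5, 39.9]
tcp_rot: [-3.141, -0.002, -0.002]
contact_force: [-0.5, 3.6, 5.1]
grip_width: 74.9
finger_force: 30.0
time: 5.95
tool_pos: [525.3, -65.7, 39.9]
tcp_rot: [-3.141, -0.002, -0.002]
contact_force: [-1.0, 3.1, 4.7]
grip_width: 74.6
finger_force: 30.0
time: 6.45
tool_pos: [531.6, -113.5, 39.9]
tcp_rot: [3.14, -0.003, -0.003]
contact_force: [0.2, -3.2, 5.1]
grip_width: 74.7
finger_force: 30.0
[ 531.56701907 -113.48307753   39.91606766] [ 3.13965719e+00 -3.19814761e-03 -2.70064100e-03] [ 0.18065127 -3.22161802  5.09270805]
```

```bash
python3 -m crank '[[0.025,0,0,0,0,0],[0.02,0,0,0,0,0],[0.01,0,0,0,0,0],[0.01,0,0,0,0,0]]'
python3 -m crank '[[0.008,0,0,0,0,0],[0.008,0,0,0,0,0],[0.008,0,0,0,0,0],[0,0,0,0,0,0]]'
```

```text
time: 6.95
tool_pos: [594.8, -111.9, 39.9]
tcp_rot: [-3.142, 0.002, -0.002]
contact_force: [-6.2, 0.0, 10.5]
grip_width: 74.6
finger_force: 30.0
time: 7.45
tool_pos: [620.0, -112.0, 39.9]
tcp_rot: [3.141, -0.001, -0.002]
contact_force: [-2.0, 0.4, 6.7]
grip_width: 75.3
finger_force: 30.0
```

```bash
python3 -m crank '[[0.012,0,0,0,0,0],[0.012,0,0,0,0,0],[0.012,0,0,0,0,0],[0.012,0,0,0,0,0]]'
python3 -m crank '[[0.006,0,0,0,0,0],[0.003,0,0,0,0,0],[0.003,0,0,0,0,0],[0,0,0,0,0,0]]'
```

```text
time: 7.95
tool_pos: [667.1, -112.1, 39.9]
tcp_rot: [3.142, 0.001, -0.002]
contact_force: [-4.6, 0.4, 8.4]
grip_width: 74.6
finger_force: 30.0
time: 8.45
tool_pos: [679.2, -112.1, 39.9]
tcp_rot: [3.142, 0.0, -0.002]
contact_force: [-3.6, 1.6, 7.4]
grip_width: 75.2
finger_force: 30.0
```

```bash
python3 -m crank '[[0.002,0,0,0,0,0],[0.002,0,0,0,0,0],[0,0,0,0,0,0]]'
python3 -m crank '[[0.002,0,0,0,0,0],[0.002,0,0,0,0,0],[0,0,0,0,0,0]]'
```

```text
time: 8.82
tool_pos: [682.3, -112.1, 39.9]
tcp_rot: [-3.141, 0.002, -0.002]
contact_force: [-5.7, 0.5, 9.0]
grip_width: 75.0
finger_force: 30.0
time: 9.2
tool_pos: [682.5, -112.1, 39.9]
tcp_rot: [-3.141, 0.011, -0.002]
contact_force: [-21.1, -0.4, 18.3]
grip_width: 74.6
finger_force: 30.0
```

The tin is at the stop (21 N at x = 682.5). I release it, lift, and move to the pot.

```bash
python3 -m crank '[[0,0,0,0,0,0],[0,0,0,0,0,0],[0,0,0,0,0,0],[0,0,-0.04,0,0,0],[0,0,-0.06,0,0,0]]' 100
python3 -m crank '[[-0.05,0.02,-0.04,0,0,0],[-0.055,0.025,-0.03,0,0,0],[-0.052,0.022,0,0,0,0],[0,0,0,0,0,0]]'
python3 - <<'E'
from plant import bot
import cv2,pickle
o=bot.get_obs();print(o["tool_pos"],o["tcp_rot"])
c=bot.capture("wrist");c["obs"]=o;pickle.dump(c,open("wrist2.pkl","wb"))
s=bot.capture("scene");pickle.dump(s,open("scene2.pkl","wb"))
w=c["color"][:260];cv2.imwrite("pics/w2.png",np.hstack([0]) if 0 else cv2.vconcat([cv2.resize(w,(700,355)),cv2.resize(s["color"][135:240,150:357],(450,228)).__class__ and cv2.copyMakeBorder(cv2.resize(s["color"][135:245,150:357],(450,239)),0,0,0,250,0)]))
E
```

```text
time: 9.82
tool_pos: [686.2, -112.4, 137.1]
tcp_rot: [-3.14, 0.005, -0.002]
contact_force: [1.4, 0.1, 0.3]
grip_width: 91.8
finger_force: 0.0
time: 10.32
tool_pos: [534.7, -177.3, 204.2]
tcp_rot: [-3.142, 0.001, -0.005]
contact_force: [0.3, -0.2, -0.6]
grip_width: 91.8
finger_force: 0.0
[ 534.69857328 -177.30055738  204.2260361 ] [-3.14150322e+00  1.33313593e-03 -5.17176269e-03]
```

View pics/w2.png

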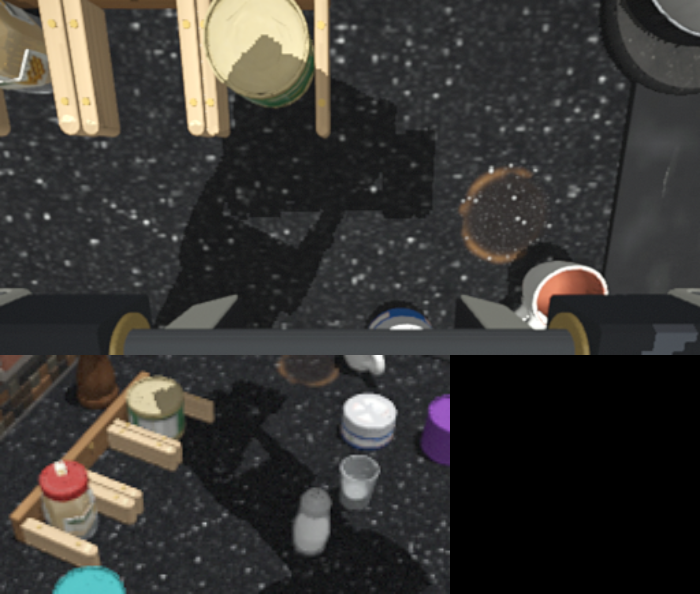

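The tin stands in the right lane against the board (wrist part 258,48). The pot (scene part 368,420) is undisturbed. I check the tin's x and move above the pot.

```bash
python3 -m crank '[[-0.038,0.016,0,0,0,0],[-0.038,0.016,0.03,0,0,0],[-0.037,0.015,0.05,0,0,0],[0,0,0.04,0,0,0],[0,0,0,0,0,0]]'
python3 - <<'E'
from h import *
c=cam("wrist2");E=wristE(c);k=512/700
print("tin",back(c,(258*k,47*k),58,E),"board top front edge",back(c,(150*k,10*k),0,E))
from plant import bot;import cv2
o=bot.get_obs();print(o["tool_pos"])
s=bot.capture("scene");cv2.imwrite("pics/s3.png",cv2.resize(s["color"][100:220,250:400],None,fx=4,fy=4))
E
```

```text
time: 11.05
tool_pos: [425.1, -221.8, 82.7]
tcp_rot: [-3.138, 0.004, -0.002]
contact_force: [0.4, 0.0, -0.9]
grip_width: 91.5
finger_force: 0.0
tin [ 678.63008128 -114.36762344   58.        ] board top front edge [721.4799161  -15.20926688   0.        ]
[ 425.05239726 -221.82546759   82.69086677]
```

View pics/s3.png

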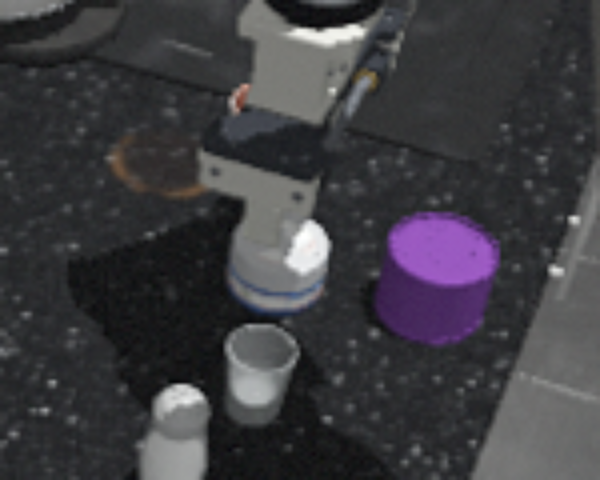

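The open fingers straddle the pot (crop 280,270). The shot glass (260,370) and the purple look-alike are clear.

```bash
python3 -m crank '[[-0.003,0.0027,0.03,0,0,0],[0,0,0.025,0,0,0],[0,0,0.014,0,0,0],[0,0,0,0,0,0]]'
python3 -m crank '[[0,0,0,0,0,0],[0,0,0,0,0,0],[0,0,0,0,0,0],[0,0,0,0,0,0],[0,0,0,0,0,0]]' 0
```

```text
time: 11.6
tool_pos: [423.3, -225.5, 16.2]
tcp_rot: [3.141, -0.0, -0.001]
contact_force: [0.5, 0.2, 0.2]
grip_width: 92.0
finger_force: 0.0
time: 12.22
tool_pos: [422.9, -225.9, 16.6]
tcp_rot: [3.141, -0.001, -0.002]
contact_force: [-0.1, -0.8, 6.2]
grip_width: 68.1
finger_force: 30.0
```

```bash
python3 -m crank '[[0.0243,-0.0115,0,0,0,0],[0.0243,-0.0115,0,0,0,0],[0.0243,-0.0115,0,0,0,0],[0.0243,-0.0115,0,0,0,0]]'
python3 -m crank '[[0.0065,-0.0278,0,0,0,0],[0.0065,-0.0278,0,0,0,0],[0.0065,-0.0278,0,0,0,0],[0.0065,-0.0278,0,0,0,0]]'
python3 -m crank '[[0.0065,-0.0278,0,0,0,0],[0.0065,-0.0278,0,0,0,0],[0,0,0,0,0,0],[0,0,0,0,0,0]]'
```

```text
time: 12.72
tool_pos: [520.3, -179.9, 16.6]
tcp_rot: [3.141, 0.0, -0.002]
contact_force: [-3.1, -1.9, 6.0]
grip_width: 68.0
finger_force: 30.0
time: 13.22
tool_pos: [546.8, -68.5, 16.6]
tcp_rot: [3.14, -0.002, -0.002]
contact_force: [-0.2, -2.7, 4.1]
grip_width: 68.2
finger_force: 30.0
time: 13.72
tool_pos: [559.9, -12.4, 16.6]
tcp_rot: [-3.141, -0.002, -0.001]
contact_force: [1.6, 3.2, 4.9]
grip_width: 68.2
finger_force: 30.0
```

```bash
python3 -m crank '[[0.012,0,0,0,0,0],[0.012,0,0,0,0,0],[0.007,0,0,0,0,0],[0.005,0,0,0,0,0],[0,0,0,0,0,0]]'
```

```text
time: 14.35
tool_pos: [595.3, -13.7, 16.6]
tcp_rot: [3.141, -0.0, -0.002]
contact_force: [-1.2, 0.6, 8.1]
grip_width: 67.9
finger_force: 30.0
```

```bash
python3 -m crank '[[0,0,0,0,0,0],[0,0,0,0,0,0],[0,0,0,0,0,0],[0,0,-0.04,0,0,0],[0,0,-0.04,0,0,0]]' 100
python3 -m crank '[[-0.05,0,0,0,0,0],[-0.03,0,0,0,0,0],[0,0,0,0,0,0],[0,0,0.04,0,0,0],[0,0,0.028,0,0,0]]' 0
python3 -m crank '[[0,0,0,0,0,0],[0.01,0,0,0,0,0],[0,0,0,0,0,0]]'
```

```text
time: 14.98
tool_pos: [594.7, -13.1, 96.2]
tcp_rot: [-3.141, 0.002, -0.002]
contact_force: [0.2, -0.4, -0.2]
grip_width: 91.5
finger_force: 0.0
time: 15.6
tool_pos: [516.0, -13.1, 26.9]
tcp_rot: [3.141, -0.001, -0.002]
contact_force: [-0.2, 0.4, -0.2]
grip_width: 46.5
finger_force: 0.0
time: 15.98
tool_pos: [527.4, -13.2, 29.3]
tcp_rot: [3.141, -0.004, -0.002]
contact_force: [-0.3, -0.1, 0.6]
grip_width: 16.3
finger_force: 0.0
```

```bash
python3 -m crank '[[0.01,0.0005,0,0,0,0],[0.01,0,0,0,0,0],[0.01,0,0,0,0,0],[0.01,0,0,0,0,0],[0,0,0,0,0,0]]' 10
python3 -m crank '[[0.008,0,0,0,0,0],[0.008,0,0,0,0,0],[0.008,0,0,0,0,0],[0.008,0,0,0,0,0]]'
```

```text
time: 16.6
tool_pos: [566.0, -13.6, 27.9]
tcp_rot: [3.141, -0.001, -0.002]
contact_force: [0.0, -0.2, 0.1]
grip_width: 9.3
finger_force: 0.0
time: 17.1
tool_pos: [597.7, -13.6, 27.9]
tcp_rot: [3.142, -0.0, -0.002]
contact_force: [-0.5, -0.3, 0.4]
grip_width: 9.1
finger_force: 0.2
```

Run:
```python
from plant import bot
import cv2,pickle
o=bot.get_obs();print(o["tool_pos"])
c=bot.capture("wrist");s=bot.capture("scene")
cv2.imwrite("pics/w3.png",cv2.vconcat([cv2.resize(c["color"][:240],(640,300)),cv2.resize(s["color"][135:235,150:363],(640,300))]))
```

```text
[597.71169983 -13.60133078  27.8939869 ]
```

View pics/w3.png

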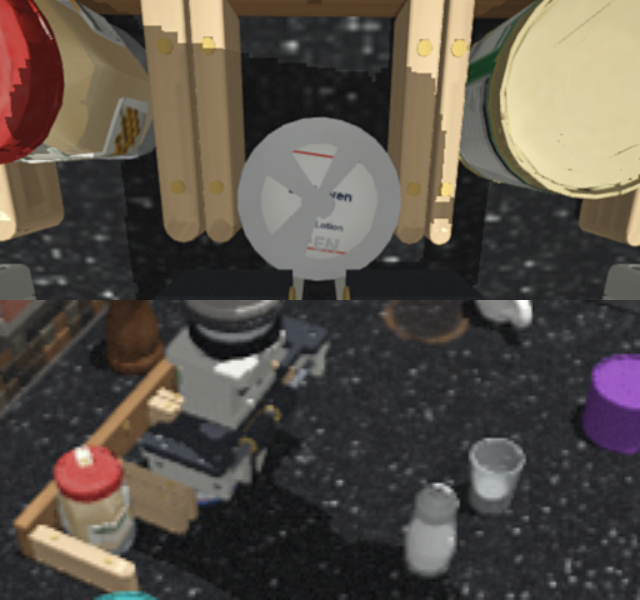

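The pot (wrist part 320,200) is entering the middle lane, with the fingers pushing it from the front. I continue.

```bash
python3 -m crank '[[0.008,0,0,0,0,0],[0.008,0,0,0,0,0],[0.008,0,0,0,0,0],[0.006,0,0,0,0,0],[0,0,0,0,0,0]]'
python3 -m crank '[[0.004,0,0,0,0,0],[0.004,0,0,0,0,0],[0.002,0,0,0,0,0],[0,0,0,0,0,0]]'
```

```text
time: 17.82
tool_pos: [627.7, -13.7, 27.9]
tcp_rot: [3.141, -0.001, -0.002]
contact_force: [0.3, -0.6, -0.1]
grip_width: 9.1
finger_force: 0.0
time: 18.32
tool_pos: [637.4, -13.7, 27.9]
tcp_rot: [3.141, -0.0, -0.002]
contact_force: [0.3, -0.1, 0.2]
grip_width: 9.1
finger_force: 0.0
```

```bash
for i in 1; do python3 -m crank '[[0.003,0,0,0,0,0],[0.002,0,0,0,0,0],[0,0,0,0,0,0]]'; done
python3 -m crank '[[0.002,0,0,0,0,0],[0.002,0,0,0,0,0],[0,0,0,0,0,0]]'
```

```text
time: 18.7
tool_pos: [642.4, -13.7, 28.0]
tcp_rot: [3.141, -0.0, -0.002]
contact_force: [0.4, 0.5, 0.9]
grip_width: 9.2
finger_force: 0.0
time: 19.08
tool_pos: [644.0, -13.6, 27.8]
tcp_rot: [-3.141, 0.005, -0.002]
contact_force: [-8.3, 0.0, 5.3]
grip_width: 9.2
finger_force: 4.2
```

The pot is at the stop. One firmer nudge, then I back off, rise, and check the tin the same way.

```bash
python3 -m crank '[[0.002,0,0,0,0,0],[0,0,0,0,0,0]]'
python3 -m crank '[[-0.02,0,0,0,0,0],[-0.06,0,0,0,0,0],[0,0.05,-0.01,0,0,0],[0,0.05,-0.01,0,0,0],[0,0,0.012,0,0,0]]'
python3 -m crank '[[0.03,0,0,0,0,0],[0.02,0,0,0,0,0],[0.01,0,0,0,0,0],[0.005,0,0,0,0,0],[0,0,0,0,0,0]]'
```

```text
time: 19.32
tool_pos: [644.1, -13.6, 27.7]
tcp_rot: [-3.141, 0.009, -0.002]
contact_force: [-13.7, -0.4, 8.9]
grip_width: 9.0
finger_force: 7.4
time: 19.95
tool_pos: [569.8, -117.4, 37.7]
tcp_rot: [3.139, -0.006, -0.006]
contact_force: [-0.5, -0.4, -1.2]
grip_width: 9.3
finger_force: 0.0
time: 20.58
tool_pos: [632.6, -113.3, 35.7]
tcp_rot: [-3.141, 0.001, -0.002]
contact_force: [0.1, -0.2, 0.2]
grip_width: 9.2
finger_force: 0.0
```

```bash
python3 -m crank '[[0.003,0,0,0,0,0],[0.002,0,0,0,0,0],[0,0,0,0,0,0]]'
python3 -m crank '[[0.002,0,0,0,0,0],[0.0015,0,0,0,0,0],[0,0,0,0,0,0]]'
```

```text
time: 20.95
tool_pos: [635.9, -113.5, 35.8]
tcp_rot: [-3.141, 0.005, -0.002]
contact_force: [-7.4, 0.2, 4.2]
grip_width: 9.3
finger_force: 3.6
time: 21.32
tool_pos: [636.1, -113.5, 35.8]
tcp_rot: [-3.14, 0.012, -0.002]
contact_force: [-19.0, -0.0, 11.8]
grip_width: 9.4
finger_force: 9.5
```

The tin doesn't move under 19 N at x = 636, so it is fully home. I retreat, check once more and hand in.

```bash
python3 -m crank '[[-0.03,0,0,0,0,0],[-0.05,0,-0.02,0,0,0],[-0.04,0,-0.06,0,0,0],[0,0,-0.06,0,0,0],[0,0,-0.04,0,0,0]]'
python3 -m crank '[[0,0,0,0,0,0],[0,0,0,0,0,0]]'
python3 - <<'E'
from plant import bot
import cv2
c=bot.capture("wrist");s=bot.capture("scene")
cv2.imwrite("pics/w4.png",cv2.vconcat([cv2.resize(c["color"][:192],(780,292)),cv2.resize(s["color"][100:344,130:390],(780,300))]))
E
```

```text
time: 21.95
tool_pos: [527.0, -113.8, 211.4]
tcp_rot: [3.14, -0.004, -0.003]
contact_force: [1.6, -0.4, 0.3]
grip_width: 9.1
finger_force: 0.0
time: 22.2
tool_pos: [526.2, -113.3, 207.2]
tcp_rot: [-3.141, 0.001, -0.002]
contact_force: [-0.1, 0.5, -0.6]
grip_width: 9.2
finger_force: 0.0
```

View pics/w4.png

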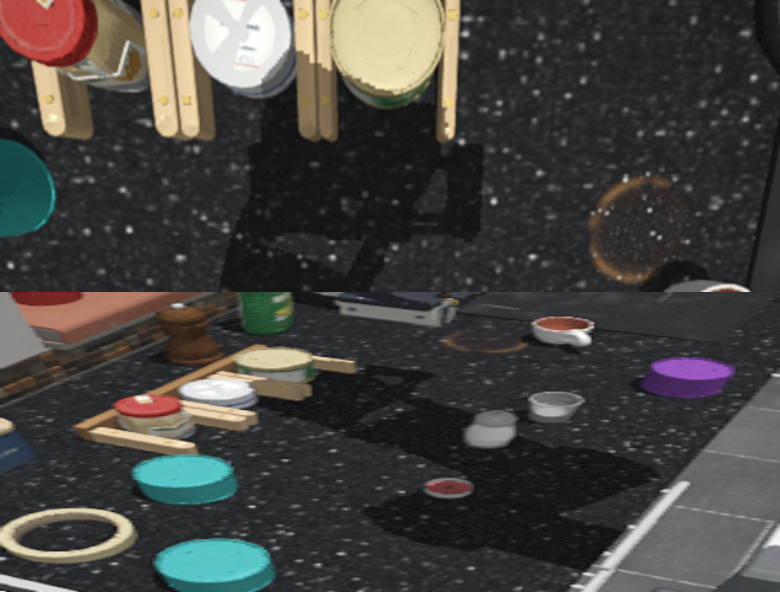

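The pot (wrist part 243,40) is home in the middle lane and the tin (387,40) in the right lane. The jar, salt shaker, shot glass, candle, cup, tape and look-alikes still stand where they were.

```bash
python3 -c "
from plant import bot
print(bot.close_job())"
```

```text
the job is handed in; nothing more can be done
None
```

The job is handed in: the tin is fully home in the right (widest) lane and the balm pot in the middle lane, both slid along the worktop, with everything else left where it stood.

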